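Clamp a bearing cap in the marking jig

ROBOT

A 6-joint arm with a two-finger parallel gripper is mounted at the origin on the work surface. World frame = base frame: x ahead of the robot, y to its left, z up, the work surface at z = 0. Lengths are in m, angles in rad, forces in N, time in s.
With the tool pointing down it reaches from about 0.325 to 0.9 m from the base axis. Payload 6.1 kg.
Tool frame: the origin (TCP) lies at the very end of the fingers, on their centre line; the grasp point (between the pads) lies 19 mm behind it; y points along the fingers, z is the direction in which the jaws open and shut, and the axes are right-handed (so a half turn about y gives the same grasp; the last joint's range is limited). The gripper opens to 85 mm and grips with 20 to 120 N. Pads are 22 mm wide; open, the fingers measure 114 mm over their backs; the gripper's body (76 mm by 85 mm) begins 54 mm behind the grasp point. The pads swing forward as they close: fully open they stand 13 mm farther back than shut.
Start: joints at [1.192, 0.22, 1.526, -0, 1.395, -0.126], TCP at [0.156, 0.605, 0.231] pointing down, gripper open.
Joint ranges: [-2.98, 2.98], [-0.91, 2.08], [0.09, 2.57], [-1.24, 4.39], [0.2, 2.65], [-2.68, 2.68]. Speed limits (rad/s): [2.57, 2.57, 3.01, 3.14, 3.14, 3.14].

INTERFACE

Orientations are given as a 3x3 rotation matrix whose columns are the frame's x, y, z axes.
In Python, from cell import manip gives the robot as it stands.
- The arm moves only by the tool play_rows, never from a script. Its argument "deltas" is a list of rows, each a list of 5 numbers: the finger opening in cm, from 0 to 8.54, then the shift along the world's x, y, z in cm, then the turn about the world's z in degrees. A call has 1 to 5 rows; each row is the pose to reach, as a shift and turn from the pose commanded when the call began; what a row does not reach only later rows make up. A row lasts 1/10 s, in which the tool goes at most 50 mm and 8.59 degrees, less where a joint would pass 70% of its speed; a pose out of reach is approached as far as the arm can. A call with a gripper value outside its range is refused whole. The fingers move at their own pace and stop on an object; "grip_force" is the grip in N (left out, the last holds). Time passes only in rows, so rows that repeat a pose let the fingers close. It gives the time, the measured TCP pose, the force and the opening at its end, in the units of the state.
- manip.read_state(): the state, without advancing time (a new reading comes with each control period).
- manip.read_camera(name): name is "scene" or "top" or "wrist"; returns the picture (480x640x3 uint8, red, green, blue); there is no depth.
- manip.camera_info(name): a dict with "mtx" (3x3 intrinsics, pixels), "dist" ([k1, k2, p1, p2, k3] as OpenCV has them; the pictures are not rectified), "rvec" (rotation vector, rad) and "tvec" (3), from world to camera coordinates, as OpenCV has them; the wrist camera has in their place "hand_eye" (4x4, takes a point from camera to tool coordinates, whose origin is the TCP and whose axes are the tool frame's). Camera axes: x right, y down, z forward; pixel columns grow to the right and rows downward; lengths in m; the calibration is good to about 2 mm. A picture is of the moment at which its call begins: read the wrist's pose just before it. camera_info takes no time and is no camera call.
- manip.finish_job(): hands the job in, once; it reports no verdict.
Trained networks look in the newest picture that a camera, given by its name, has taken for a name from the list of things; names that differ only in an ending like _2 or _b are one class to them, and where a whole thing is asked for, a point or a joint stands for the part that bears it (a point fixed in the world has none). Each returns a list of dicts, best first, with "p" (0 to 1); they miss things now and then, are a little off and sometimes report something else, mostly with a low value. They report only what shows in the picture. A call takes as long as a camera call. They do not tell look-alikes from the thing itself.
- manip.outline_of(camera, label): "mask" (480x640 bool, what is visible of it) and "box" ([centre column, centre row, width, height] in pixels, round what is visible of it).
The state is a dict: "t": time; "joints": joint angles; "qd": joint speeds; "joint_efforts": joint torques, N m; "tcp_pos": TCP position; "eef_rot": TCP orientation; "contact_force": force on the tool from outside, world axes, zero at the start; "moment": the same for the moment, N m; "opening": opening from 0.0 (shut) to 1.0 (fully open).
Only numpy, scipy, OpenCV 4.12 (cv2) and the standard library are available. Lean on these libraries where they do the work, as an engineer would, in place of code of your own. Each camera call takes 0.05 s, during which the arm holds its last target.

TASK

Load the longer of the two bearing caps into the marking jig. Draw the jig's sprung curved arm fully back by its post until it stays back by itself, then set the long cap down upright (never drop it) flat on the jig's plate, its long side against the fixed fence and one end against the end stop, and let go of it; finally push the arm back over so that it springs shut and presses on the cap, leaving the cap still home against both edges. Do not disturb the short cap, the connecting rod or the two sockets.

Things in the scene. Friction and masses are not known exactly. Their poses are not given: they have to be found in the camera images.
- jig: Fixed jig: grey plate, x -125 to +85 mm, y -100 to +100 mm, its top 20 mm above the bench. Origin at bench height; x axis points to the fence, y to the end stop, z up. At y +70, x -45 mm the sprung arm is pivoted. A 6 mm high bolt head (14 mm wide) sits 12 mm in from each plate corner.
- clip_pivot (a point): The arm's vertical pivot axis, 33 mm above the bench, at x -45, y +70 mm of the jig's frame; a round steel hub of radius 14 mm.
- clip_post (a point): Round upright handle post on the curved arm, 14 mm diameter, 75 mm from the pivot. This point is on its axis, 60 mm above the bench; the arm's top is at 38 mm, the post's top at 75 mm. Pinch or push it from above, fingertips kept over 40 mm. Fully back it is at x -103, y +22 mm of the jig's frame.
- clip (a joint): Arm angle (rad): 0 shut and empty, growing as drawn back (clockwise from above, post away from fence) to a stop at 1.35. Over-centre: below 0.85 it springs shut, above it springs to the stop and stays; damped, 0.6 N m s/rad. At the post: 13 N shut, 9 N fully back. End pad 16 mm wide, 92 mm from the pivot; rests at 0.15 with about 13 N on the cap's near long side, on the foot away from the stop.
- cap_long_mid (a point): Centre (half-way up) of the long bearing cap, to be loaded: loose aluminium block 34 (x) x 90 (y) x 40 mm (z), 0.3 to 0.6 kg, half-round arch of radius 18 mm through its underside along x, two dark bolt holes on top. y along its length, z up; either end may go to the stop. Grip it across the 34 mm by its upper half, so that the fingers clear the fence.
- cap_short_mid (a point): Centre (half-way up) of the short bearing cap, a bystander of the same form but only 62 mm long: 34 (x) x 62 (y) x 40 mm (z).
- conrod: Bystander: aluminium connecting rod lying flat, 200 mm long along its y axis, big eye 72 mm wide, 24 mm high.
- socket_big: Bystander: upright steel socket, 32 mm diameter, 38 mm high, origin at its underside.
- socket_small: Bystander: upright steel socket, 22 mm diameter, 30 mm high, origin at its underside.
- cap_home (a point): Where the long cap's centre lies when it stands home in the jig: 20 mm above the plate top, at x 33, y 18, z 40 mm of the jig's frame, the cap's length along the jig's y.
- fence_mid (a point): Middle of the fixed fence's working face, at the plate top: a straight steel bar along the jig's y, face towards jig -x at x +50 mm, from y -60 to +86 mm, standing 12 mm above the plate.
- stop_mid (a point): Middle of the end stop's working face, at the plate top: a short steel bar along the jig's x, face towards jig -y at y +63 mm, from x +10 to +50 mm, standing 12 mm above the plate.
Not all that is in view belongs to the job. What is shaped like the part that bears cap_long_mid but turquoise is not meant.

How it is judged:
On the way, in this order (a step that is already met when the one before it is completed fails the run):
1. the sprung arm is drawn back past its centre and stays back (value of joint clip above 1.2 rad), for 0.2 s.
2. with the arm still back, the long cap stands on the plate against fence and end stop (each within 3 mm) and has been let go (value of joint clip above 1.1 rad and x of cap_long_mid in the frame of jig above 0.03 m and y of cap_long_mid in the frame of jig above 0.015 m and z of cap_long_mid in the frame of jig between 0.037 and 0.0425 m and angle between cap_long_mid's own z axis and vertical below 0.06 rad and angle between the y axis of cap_long_mid and the y axis of jig, either way round below 0.05 rad and contact force between the fingers and cap_long below 0.1 N), for 0.2 s.
At the end, for the whole second after the job is handed in: The long cap stands upright on the jig's plate, within 3 mm of the fence and of the end stop and parallel to the fence within 0.05 rad, at rest, with the arm sprung shut (below 0.25 rad) and pressing on it with more than 3 N (x of cap_long_mid in the frame of jig above 0.03 m and y of cap_long_mid in the frame of jig above 0.015 m and z of cap_long_mid in the frame of jig between 0.037 and 0.0425 m and angle between cap_long_mid's own z axis and vertical below 0.06 rad and angle between the y axis of cap_long_mid and the y axis of jig, either way round below 0.05 rad and value of joint clip below 0.25 rad and contact force between clip and cap_long above 3 N and linear speed of cap_long below 0.02 m/s); the robot touches nothing.
It fails at once if the long cap is dropped or flung (faster than 0.5 m/s while not held) (linear speed of cap_long above 0.5 m/s and contact force between the fingers and cap_long below 0.1 N).
It fails at once if the short cap, connecting rod or a socket is moved more than 30 mm (distance of any of cap_short_mid, conrod, socket_big, socket_small from where it was at the start of the episode above 0.03 m).
It also fails if it takes over 72 s, if anything falls off the work surface, if the arm or the gripper's body presses on something with over 40 N, if the wrist force passes 120 N, or if a joint passes its speed limit or range.

## Working session

There is one attempt and no reset: what is moved stays moved. The work goes in short steps, Python scripts to look and compute and a tool call to move; the robot and the scene stay as the last step left them, time stands still between calls to the robot, and variables do not carry over. Pictures are saved under pics/ and viewed, and the job is handed in when it is done.

Besides the shell and the picture viewer there is one more tool, called after ">>>" in YAML: its name, and indented under it one key for each argument. play_rows: Moves the arm, as the interface text tells. Its arguments: {"type":"object","properties":{"deltas":{"type":"array","items":{"type":"array","items":{"type":"number"}}},"grip_force":{"type":"number"}},"required":["deltas"]}

```bash
mkdir -p pics; ls
cat > h.py <<'E'
import numpy as np,cv2
from cell import manip
def cam(n):
    i=manip.camera_info(n); K=np.array(i['mtx'],float);D=np.array(i['dist'],float)
    if 'rvec' in i:
        R=cv2.Rodrigues(np.array(i['rvec'],float))[0];t=np.array(i['tvec'],float).reshape(3)
    else:
        s=manip.read_state();T=np.eye(4);T[:3,:3]=s['eef_rot'];T[:3,3]=s['tcp_pos']
        W=np.linalg.inv(T@np.array(i['hand_eye']));R=W[:3,:3];t=W[:3,3]
    return K,D,R,t
def px2w(c,uv,z):
    K,D,R,t=c
    uv=np.asarray(uv,float).reshape(-1,1,2)
    n=cv2.undistortPoints(uv,K,D).reshape(-1,2)
    d=np.c_[n,np.ones(len(n))]@R   # R^T d
    o=-R.T@t
    return o+d*((z-o[2])/d[:,2])[:,None]
def w2px(c,P):
    K,D,R,t=c
    return cv2.projectPoints(np.asarray(P,float).reshape(-1,1,3),cv2.Rodrigues(R)[0],t,K,D)[0].reshape(-1,2)
def save(n,im): cv2.imwrite('pics/'+n,im[:,:,::-1])
E
python3 - <<'E'
from h import *
for n in ['top','scene','wrist']:
    save(n+'0.png',manip.read_camera(n))
    c=cam(n);print(n,-c[2].T@c[3])
s=manip.read_state();print(s['t'],s['tcp_pos'],s['eef_rot'])
for l in ['jig','cap_long_mid','cap_short_mid','conrod','socket_big','socket_small','clip']:
    try:print(l,[(round(d['p'],2),np.round(d['box'])) for d in manip.outline_of('top',l)])
    except Exception as e:print(l,e)
E
```

```text
pics
top [ 0.51354075 -0.06822166  0.91131259]
scene [0.96039632 0.07785948 0.76547168]
wrist [0.07902197 0.62426    0.37520511]
0.15 [0.15615492 0.60469387 0.23043427] [[ 9.68217762e-01 -5.64411845e-04  2.50108069e-01]
 [-2.50108629e-01 -1.40146737e-03  9.68216768e-01]
 [-1.95954713e-04 -9.99998859e-01 -1.49808988e-03]]
jig [(0.97, array([234., 265., 122., 121.]))]
cap_long_mid [(0.96, array([436., 367.,  55.,  36.])), (0.83, array([364., 332.,  57.,  25.])), (0.6, array([424., 301.,  54.,  34.]))]
cap_short_mid [(0.97, array([428., 210.,  39.,  30.]))]
conrod [(0.64, array([249., 138., 103.,  38.]))]
socket_big [(0.58, array([383., 160.,  16.,  15.]))]
socket_small [(0.71, array([439., 159.,  12.,  14.]))]
clip [(0.56, array([213., 255.,  52.,  32.]))]
```

View pics/top0.png

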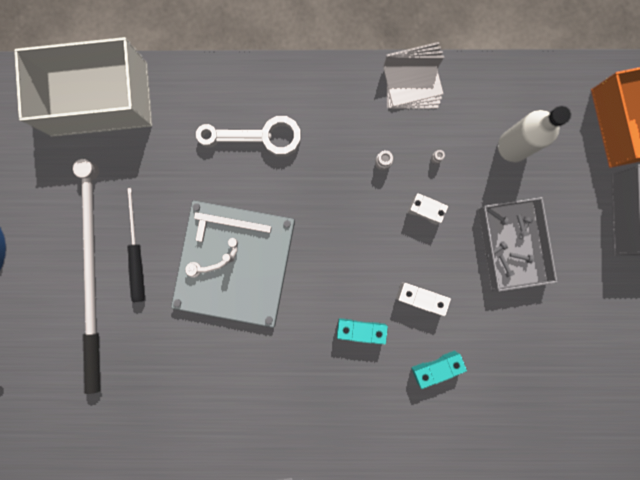

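View pics/scene0.png

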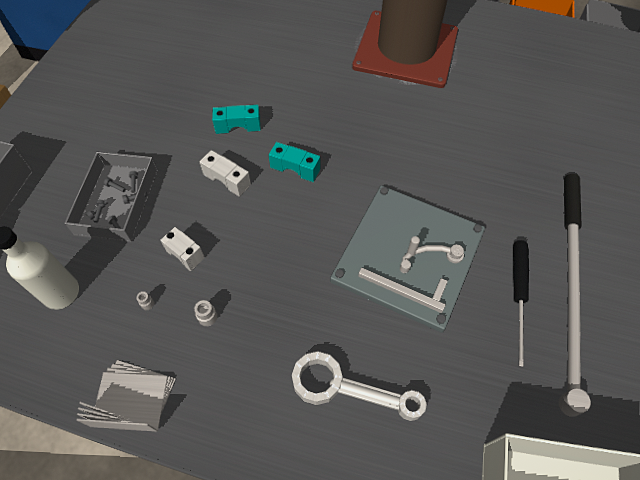

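View pics/wrist0.png

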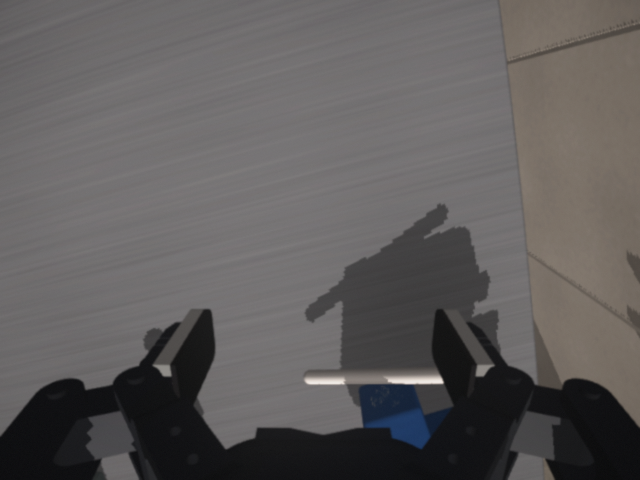

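```bash
cat >> h.py <<'E'
from scipy.optimize import minimize
def boxpts(p,lx,ly,z0,z1):
    x,y,a=p;c,s=np.cos(a),np.sin(a)
    P=[]
    for sx in lx:
        for sy in ly:
            for z in (z0,z1): P.append([x+c*sx-s*sy,y+s*sx+c*sy,z])
    return np.array(P)
def fitbox(c,mask,p0,lx,ly,z0,z1):
    # scale-up rasterised IoU
    ys,xs=np.nonzero(mask);x0,y0=xs.min()-15,ys.min()-15;x1,y1=xs.max()+15,ys.max()+15
    S=4
    m=cv2.resize(mask[y0:y1,x0:x1].astype(np.float32),None,fx=S,fy=S,interpolation=cv2.INTER_LINEAR)
    def f(q):
        p=[p0[0]+q[0]*.01,p0[1]+q[1]*.01,p0[2]+q[2]*.1]
        uv=(w2px(c,boxpts(p,lx,ly,z0,z1))-[x0,y0]+.5)*S-.5
        h=cv2.convexHull(uv.astype(np.float32)).reshape(-1,2)
        r=np.zeros_like(m);cv2.fillConvexPoly(r,np.round(h*16).astype(np.int32),1.0,shift=4)
        r=cv2.GaussianBlur(r,(0,0),2)
        return np.abs(r-m).sum()/m.sum()
    best=None
    for k in range(3):
        x=np.zeros(3) if best is None else best.x
        r=minimize(f,x,method='Nelder-Mead',options=dict(initial_simplex=x+np.vstack([np.zeros(3),np.eye(3)*(1,.5,.3)[k]]),maxiter=300))
        if best is None or r.fun<best.fun:best=r
    q=best.x
    return np.array([p0[0]+q[0]*.01,p0[1]+q[1]*.01,p0[2]+q[2]*.1]),best.fun
E
cat > m1.py <<'E'
from h import *
manip.read_camera('top');c=cam('top')
d=manip.outline_of('top','jig')[0]
# x axis of jig image-up
b=d['box'];cw=px2w(c,[b[:2]],.02)[0]
v=px2w(c,[[271,325],[292,220]],.02);a=np.arctan2(*(v[1]-v[0])[1::-1]);print('jig init',cw,a)
p,e=fitbox(c,d['mask'],[cw[0],cw[1],a],(-.125,.085),(-.1,.1),0,.02);print('jig',p,e)
R=np.array([[np.cos(p[2]),-np.sin(p[2])],[np.sin(p[2]),np.cos(p[2])]])
J=lambda x,y,z:[*(p[:2]+R@[x,y]),z]
pts=[J(.05,-.06,.032),J(.05,.086,.032),J(.01,.063,.032),J(-.045,.07,.033),J(-.103,.022,.075),J(.073,.088,.026),J(.033,.018,.04)]
im=manip.read_camera('top').copy()
for u in w2px(c,pts): cv2.circle(im,tuple(np.round(u).astype(int)),1,(255,0,0),-1)
for n in pts:print(np.round(n,4))
for l in manip.outline_of('top','cap_long_mid'):
    b=l['box']
    if abs(b[0]-424)<8 and abs(b[1]-301)<8:
        cw=px2w(c,[b[:2]],.03)[0];v=px2w(c,[[408,294],[440,305]],.04);a=np.arctan2(*(v[0]-v[1])[1::-1])-np.pi/2
        q,e=fitbox(c,l['mask'],[cw[0],cw[1],a],(-.017,.017),(-.045,.045),0,.04);print('cap',q,e,np.degrees(a))
        for u in w2px(c,boxpts(q,(-.017,.017),(-.045,.045),.04,.04)): cv2.circle(im,tuple(np.round(u).astype(int)),1,(255,0,0),-1)
save('m1.png',cv2.resize(im[180:360,150:470],None,fx=2.5,fy=2.5,interpolation=cv2.INTER_CUBIC))
E
python3 m1.py
```

```text
jig init [0.52291429 0.10482109 0.02      ] -0.19307803871394913
jig [ 0.54412405  0.10433894 -0.1768542 ] 0.015106418170034885
[0.5828 0.0365 0.032 ]
[0.6085 0.1802 0.032 ]
[0.5651 0.1646 0.032 ]
[0.5121 0.1812 0.033 ]
[0.4466 0.1441 0.075 ]
[0.6315 0.1781 0.026 ]
[0.5798 0.1163 0.04  ]
cap [ 0.45884469 -0.251087   -0.32539396] 0.0546974241733551 -18.912221416884563
```

View pics/m1.png

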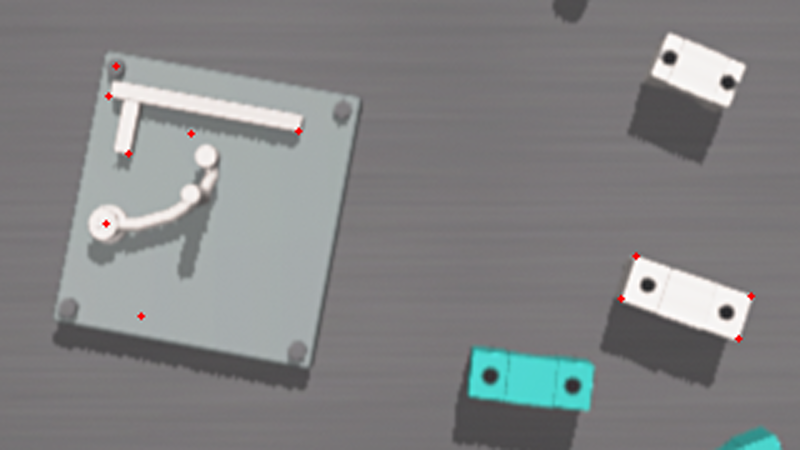

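```bash
cat >> h.py <<'E'
JP=np.array([0.54412,0.10434,-0.17685])
def Jw(x,y,z,p=None):
    p=JP if p is None else p
    c,s=np.cos(p[2]),np.sin(p[2]);return np.array([p[0]+c*x-s*y,p[1]+s*x+c*y,z])
def post(th,z=.06,r=.075):
    a=np.arctan2(-48,-58)+1.35-th
    return Jw(-.045+r*np.cos(a),.07+r*np.sin(a),z)
def jaw(th): return np.degrees(np.arctan2(-48,-58)+1.35-th+JP[2])+90
E
python3 - <<'E'
from h import *
c=cam('top')
print(w2px(c,[post(0,.075),post(0,.038)]), (w2px(c,[post(0,.075),post(0,.038)])-[150,180])*2.5)
for t in (0,.15,.3,.6,.9,1.2,1.35):print(t,np.round(post(t),4),round(jaw(t)%360-360,1))
E
```

```text
[[225.64604828 257.13676763]
 [229.84770245 257.62215147]] [[189.11512071 192.84191908]
 [199.61925612 194.05537868]]
0 [0.5338 0.1094 0.06  ] -343.2
0.15 [0.5229 0.1069 0.06  ] -351.8
0.3 [0.5117 0.1062 0.06  ] -0.4
0.6 [0.4895 0.1097 0.06  ] -17.6
0.9 [0.4694 0.1195 0.06  ] -34.7
1.2 [0.4531 0.1349 0.06  ] -51.9
1.35 [0.4468 0.1443 0.06  ] -60.5
```

>>> play_rows:
  deltas:
    - [8.5,4,-5,0,-8]
    - [8.5,8,-10,0,-16]
    - [8.5,12,-15,0,-24]
    - [8.5,15,-20,0,-32]
    - [8.5,18,-24,0,-40]
  grip_force: 30

```text
t: 1.2
tcp_pos: [0.3079, 0.4044, 0.2315]
eef_rot: [[0.577, 0.0, 0.817], [-0.817, 0.0, 0.577], [-0.0, -1.0, 0.001]]
contact_force: [1.2, 0.2, -0.4]
opening: 0.996
```

>>> play_rows:
  deltas:
    - [6,4,-5,0,-4]
    - [6,8,-10,-2,-8]
    - [6,12,-15,-4,-13]
    - [6,16,-20,-6,-18]
    - [6,19.8,-25.5,-8,-18.7]

```text
t: 1.7
tcp_pos: [0.4582, 0.2142, 0.1757]
eef_rot: [[0.287, 0.001, 0.958], [-0.958, 0.001, 0.287], [-0.0, -1.0, 0.001]]
contact_force: [1.0, 1.4, -0.8]
opening: 0.701
```

>>> play_rows:
  deltas:
    - [4,0,0,0,0]
    - [4,0,0,0,0]

```text
t: 1.9
tcp_pos: [0.4572, 0.2149, 0.1754]
eef_rot: [[0.287, -0.001, 0.958], [-0.958, 0.0, 0.287], [-0.0, -1.0, -0.001]]
contact_force: [-0.6, 0.5, 0.6]
opening: 0.468
```

Run:
```python
from h import *
c=cam('wrist');im=manip.read_camera('wrist').copy()
for l in ['jig','clip_post','clip_pivot']:
    for d in manip.outline_of('wrist',l): print(l,d['p'],np.round(d['box']))
P=[post(0,.075),post(0,.038),Jw(-.045,.07,.038),Jw(.05,-.06,.032),Jw(.05,.086,.032),Jw(.01,.063,.032),Jw(-.113,-.088,.026),Jw(-.113,.088,.026),Jw(.073,-.088,.026),Jw(.085,-.1,.02),Jw(-.125,-.1,.02),Jw(.085,.1,.02),Jw(-.125,.1,.02)]
for u in w2px(c,P):
    if abs(u).max()<2000: cv2.circle(im,tuple(np.round(u).astype(int)),3,(255,0,0),-1)
save('w1.png',im);s=manip.read_state();print(s['tcp_pos'],s['t'],s['joints'])
```

```text
jig 0.94 [389. 315. 256. 240.]
[0.45662482 0.21718394 0.17634335] 2.1 [ 2.87692169e-01 -2.04295618e-02  1.89212194e+00  2.98699262e-04
  1.26891896e+00 -8.06233944e-03]
```

View pics/w1.png

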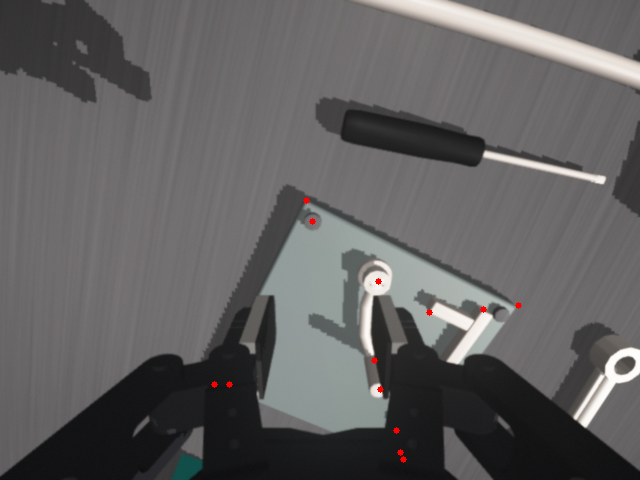

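>>> play_rows:
  deltas:
    - [4,2,-3,0,0]
    - [4,4.5,-6.5,0,0]
    - [4,6.5,-9,0,0]
    - [4,7.7,-10.6,0,0]
    - [4,7.7,-10.6,-4,0]

```text
t: 2.6
tcp_pos: [0.5404, 0.1095, 0.142]
eef_rot: [[0.289, 0.014, 0.957], [-0.957, 0.0, 0.289], [0.004, -1.0, 0.014]]
contact_force: [1.4, 1.3, -0.5]
opening: 0.467
```

Run:
```python
from h import *
s=manip.read_state();print(s['tcp_pos'],s['t'],s['eef_rot'][:,2])
save('t2.png',cv2.resize(manip.read_camera('top')[180:360,150:470],None,fx=2.5,fy=2.5))
print(manip.read_state()['tcp_pos'])
save('s2.png',manip.read_camera('scene'))
print(manip.read_state()['tcp_pos'])
```

```text
[0.54043096 0.10952046 0.14199537] 2.6 [0.95715384 0.28926227 0.01356001]
[0.53294985 0.10993894 0.13126144]
[0.53067122 0.11038858 0.13161056]
```

View pics/s2.png

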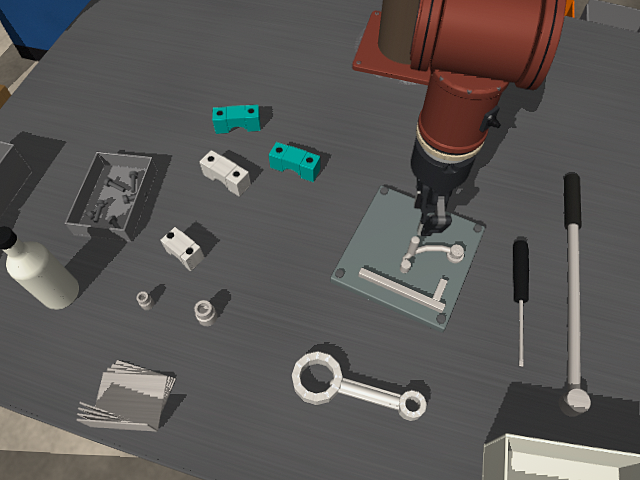

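>>> play_rows:
  deltas:
    - [4,0.2,0,-3,0]
    - [4,0.2,0,-6,0]
    - [4,0.2,0,-8,0]
    - [4,0.2,0,-8.2,0]
    - [1,0.2,0,-8.2,0]

```text
t: 3.2
tcp_pos: [0.536, 0.1109, 0.0546]
eef_rot: [[0.291, -0.0, 0.957], [-0.957, 0.0, 0.291], [-0.0, -1.0, -0.0]]
contact_force: [-0.8, -0.3, -0.1]
opening: 0.315
```

>>> play_rows:
  deltas:
    - [0.5,0,0,0,0]
    - [0.5,0,0,0,0]
    - [0.5,0,0,0,0]

```text
t: 3.5
tcp_pos: [0.5332, 0.1098, 0.0552]
eef_rot: [[0.29, -0.006, 0.957], [-0.957, -0.001, 0.29], [-0.001, -1.0, -0.007]]
contact_force: [-14.5, -2.5, 9.2]
opening: 0.149
```

Run:
```python
from h import *
s=manip.read_state();print(s['tcp_pos'],s['t'],s['opening'],s['contact_force'])
save('w3.png',manip.read_camera('wrist'))
```

```text
[0.53321929 0.10975158 0.05522934] 3.5 0.14869787687557412 [-14.47801144  -2.53796769   9.2441843 ]
```

View pics/w3.png

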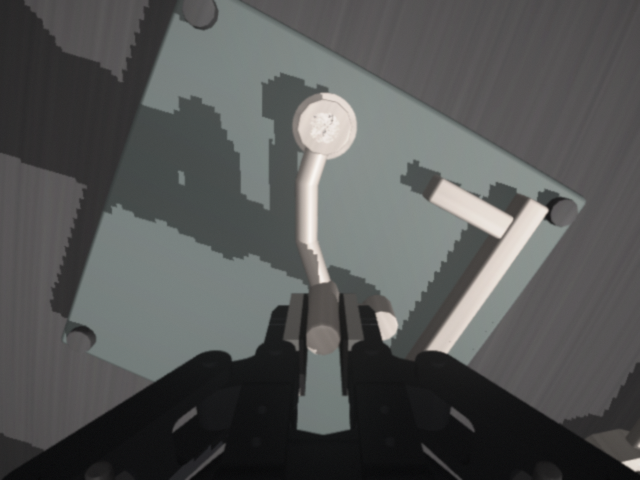

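>>> play_rows:
  deltas:
    - [0.5,-0.7,-0.2,0.3,-5.7]
    - [0.5,-1.5,-0.3,0.3,-11.5]
    - [0.5,-2.2,-0.3,0.3,-17.2]
    - [0.5,-3,-0.3,0.3,-22.9]
    - [0.5,-3.7,-0.2,0.3,-28.6]

```text
t: 4.05
tcp_pos: [0.5008, 0.1074, 0.0561]
eef_rot: [[-0.208, 0.006, 0.978], [-0.978, -0.001, -0.208], [-0.0, -1.0, 0.006]]
contact_force: [14.3, -1.4, -28.7]
opening: 0.148
```

>>> play_rows:
  deltas:
    - [0.5,-0.7,0.2,-0.2,-5.7]
    - [0.5,-1.4,0.5,-0.2,-11.5]
    - [0.5,-2.1,0.8,-0.2,-17.2]
    - [0.5,-2.7,1.2,-0.2,-22.9]
    - [0.5,-3.3,1.6,-0.2,-28.6]

```text
t: 4.55
tcp_pos: [0.4665, 0.1222, 0.0557]
eef_rot: [[-0.65, 0.001, 0.76], [-0.76, -0.003, -0.65], [0.002, -1.0, 0.003]]
contact_force: [1.3, -7.0, -6.3]
opening: 0.145
```

>>> play_rows:
  deltas:
    - [0.5,-0.6,0.5,0,-5.7]
    - [0.5,-1,1.1,0,-11.5]
    - [0.5,-1.5,1.7,0,-17.2]
    - [0.5,-1.6,1.9,0,-18]
    - [0.5,-1.6,1.9,0,-18]

```text
t: 5.05
tcp_pos: [0.4479, 0.1441, 0.0556]
eef_rot: [[-0.852, -0.004, 0.524], [-0.524, 0.002, -0.852], [0.003, -1.0, -0.003]]
contact_force: [-9.8, 4.6, 2.9]
opening: 0.147
```

Run:
```python
from h import *
s=manip.read_state();print(s['tcp_pos'],s['t'],s['opening'],s['contact_force'],s['eef_rot'][:,2])
save('w4.png',manip.read_camera('wrist'))
```

```text
[0.44788361 0.14409604 0.05555465] 5.05 0.14688679590482304 [-9.79726698  4.62305714  2.94316013] [ 0.52399524 -0.85171454 -0.00336583]
```

View pics/w4.png

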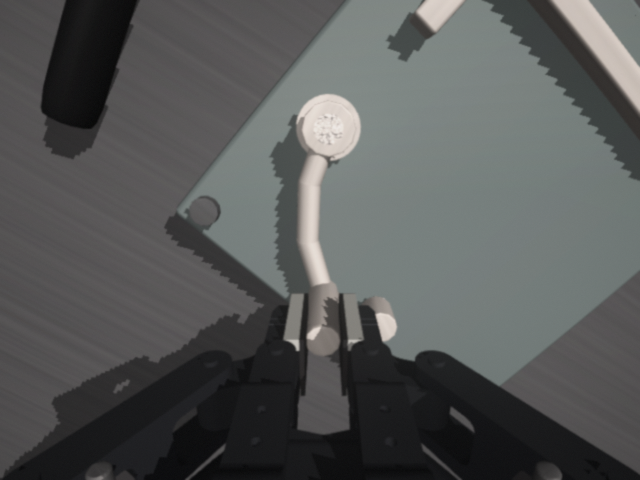

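>>> play_rows:
  deltas:
    - [3,0,0,0,0]
    - [4,0,0,0,0]
    - [4,0,0,3,0]
    - [4,0,0,7,0]
    - [4,0,0,11,0]

```text
t: 5.6
tcp_pos: [0.4504, 0.1428, 0.1671]
eef_rot: [[-0.852, 0.001, 0.524], [-0.524, -0.0, -0.852], [-0.001, -1.0, 0.001]]
contact_force: [0.9, -0.2, -0.2]
opening: 0.473
```

Run:
```python
from h import *
s=manip.read_state();print(s['tcp_pos'],s['t'],s['opening'],s['contact_force'],s['eef_rot'][:,2])
im=manip.read_camera('top').copy();c=cam('top')
for u in w2px(c,[post(1.35,.075)]): cv2.circle(im,tuple(np.round(u).astype(int)),2,(255,0,0),-1)
save('t5.png',cv2.resize(im[180:360,150:470],None,fx=2.5,fy=2.5))
save('s5.png',manip.read_camera('scene'))
```

```text
[0.45038746 0.14280741 0.16706669] 5.6 0.47337116253977296 [ 0.88968596 -0.1947184  -0.24827913] [ 5.24253800e-01 -8.51561700e-01  7.89899604e-04]
```

View pics/s5.png

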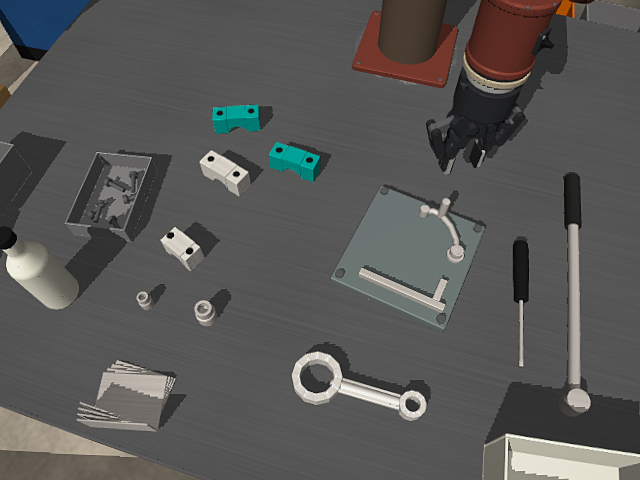

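>>> play_rows:
  deltas:
    - [6,0.2,-4,0,4]
    - [6,0.4,-8,0,8]
    - [6,0.6,-12,0,12]
    - [6,0.8,-16,0,16]
    - [6,1,-20,0,20]

```text
t: 6.2
tcp_pos: [0.4605, -0.059, 0.1657]
eef_rot: [[-0.619, 0.002, 0.786], [-0.786, -0.001, -0.619], [-0.001, -1.0, 0.002]]
contact_force: [0.3, -0.6, 0.1]
opening: 0.702
```

>>> play_rows:
  deltas:
    - [6,0,-4,0,4]
    - [6,0,-8,0,8]
    - [6,0,-12,0,12]
    - [6,0,-16,0,16]
    - [6,0,-18.5,0,19.8]

```text
t: 6.7
tcp_pos: [0.4602, -0.2454, 0.1656]
eef_rot: [[-0.318, 0.002, 0.948], [-0.948, -0.002, -0.318], [0.002, -1.0, 0.002]]
contact_force: [-0.2, 0.4, 0.1]
opening: 0.701
```

>>> play_rows:
  deltas:
    - [6,0,0,0,0]
    - [6,0,0,0,0]

```text
t: 6.9
tcp_pos: [0.4601, -0.2425, 0.165]
eef_rot: [[-0.321, 0.0, 0.947], [-0.947, -0.0, -0.321], [-0.0, -1.0, 0.0]]
contact_force: [0.3, 0.7, -0.8]
opening: 0.703
```

Run:
```python
from h import *
s=manip.read_state();print(s['tcp_pos'],s['t'],s['opening'],np.degrees(np.arctan2(s['eef_rot'][1][2],s['eef_rot'][0][2])))
c=cam('wrist');im=manip.read_camera('wrist').copy();
q=[0.45884469,-0.251087,-0.32539396]
for u in w2px(c,boxpts(q,(-.017,.017),(-.045,.045),.04,.04)): cv2.circle(im,tuple(np.round(u).astype(int)),3,(255,0,0),-1)
save('w6.png',im)
```

```text
[ 0.46005051 -0.24252384  0.16497753] 6.9 0.7027219179877748 -18.72495133617926
```

View pics/w6.png

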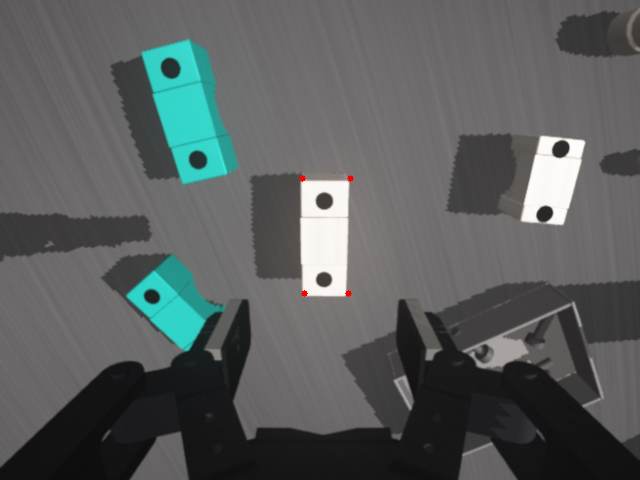

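```bash
cat > holes.py <<'E'
from h import *
def holes(name,img,c,z,roi):
    x0,y0,x1,y1=roi
    g=img[y0:y1,x0:x1].astype(int);w=(g.min(2)>170).astype(np.uint8)
    n,l,st,ce=cv2.connectedComponentsWithStats(w);k=1+np.argmax(st[1:,4])
    m=(l==k).astype(np.uint8)
    cs,_=cv2.findContours(m,cv2.RETR_EXTERNAL,cv2.CHAIN_APPROX_NONE);ct=max(cs,key=cv2.contourArea)
    f=np.zeros_like(m);cv2.drawContours(f,[ct],-1,1,-1);print('area',f.sum())
    hm=((g.max(2)<110)&(f>0)).astype(np.uint8)
    n,l,st,ce=cv2.connectedComponentsWithStats(hm)
    o=sorted(range(1,n),key=lambda i:-st[i,4])[:2]
    r=cv2.minAreaRect(ct)
    corners=px2w(c,cv2.boxPoints(r)+[x0,y0],z)
    return px2w(c,ce[o]+[x0,y0],z),[st[i,4] for i in o],corners
if __name__=='__main__':
    c=cam('wrist');im=manip.read_camera('wrist')
    H,a,C=holes('wrist',im,c,.04,(270,150,390,320))
    print(H,a);print(H.mean(0),C.mean(0),'ang',np.degrees(np.arctan2(*(H[0]-H[1])[1::-1])));print(C)
E
python3 holes.py
```

```text
area 5315
[[ 0.46637971 -0.22353722  0.04      ]
 [ 0.44645661 -0.28172098  0.04      ]] [np.int32(199), np.int32(158)]
[ 0.45641816 -0.2526291   0.04      ] [ 0.45680736 -0.25234791  0.04      ] ang 71.09792782739864
[[ 0.45523162 -0.20470646  0.04      ]
 [ 0.48682386 -0.21536243  0.04      ]
 [ 0.45998127 -0.3005305   0.04      ]
 [ 0.42519268 -0.28879224  0.04      ]]
```

>>> play_rows:
  deltas:
    - [6,-0.2,-1,-3,0]
    - [6,-0.2,-1,-6.5,0]
    - [6,-0.2,-1,-10,0]
    - [6,-0.2,-1,-13,0]
    - [6,-0.2,-1,-14.3,0]

```text
t: 7.5
tcp_pos: [0.4564, -0.2495, 0.0189]
eef_rot: [[-0.318, -0.004, 0.948], [-0.948, 0.003, -0.317], [-0.002, -1.0, -0.004]]
contact_force: [-0.3, -0.4, 0.1]
opening: 0.702
```

>>> play_rows:
  deltas:
    - [6,0,0,0,0]
    - [3,0,0,0,0]
    - [2.5,0,0,0,0]
    - [2.5,0,0,0,0]
    - [2.5,0,0,0,0]
  grip_force: 50

```text
t: 8.0
tcp_pos: [0.4595, -0.2531, 0.0239]
eef_rot: [[-0.319, 0.003, 0.948], [-0.948, -0.002, -0.319], [0.001, -1.0, 0.003]]
contact_force: [-0.5, 0.8, 7.1]
opening: 0.382
```

Run:
```python
from h import *
s=manip.read_state();print(s['tcp_pos'],s['t'],s['opening'],s['contact_force'])
save('w7.png',manip.read_camera('wrist'))
```

```text
[ 0.4595183  -0.25307088  0.02392417] 8.0 0.3823395758496902 [-0.52331821  0.77743377  7.06123533]
```

View pics/w7.png

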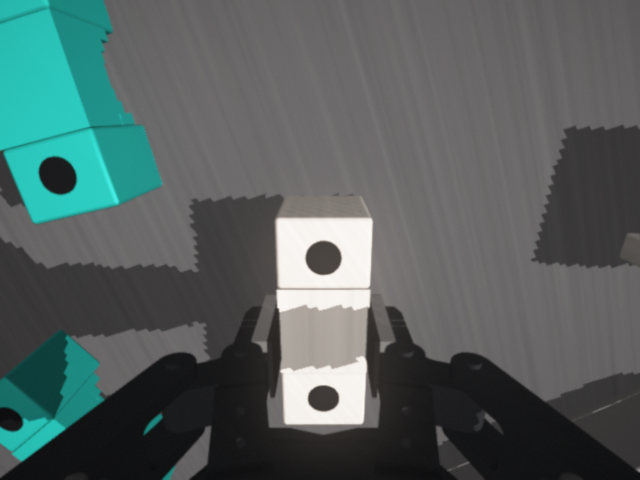

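Run:
```python
from holes import *
im=manip.read_camera('wrist');
for k in range(4):
    s=manip.read_state();print(np.round(s['tcp_pos'],4),s['t']);im=manip.read_camera('wrist')
c=cam('wrist');H,a,C=holes('w',im,c,.04,(250,190,400,440))
R=np.array(s['eef_rot']);print(H,a,np.degrees(np.arctan2(*(H[0]-H[1])[1::-1])));print('mid in tool',R.T@(H.mean(0)-s['tcp_pos']),np.degrees(np.arctan2(R[1,2],R[0,2])))
```

```text
[ 0.4595 -0.2531  0.0239] 8.1
[ 0.4595 -0.253   0.0239] 8.15
[ 0.4595 -0.2531  0.0239] 8.2
[ 0.4595 -0.2531  0.0239] 8.25
area 8524Traceback (most recent call last):
  File "<stdin>", line 6, in <module>
IndexError: index 1 is out of bounds for axis 0 with size 1
```

>>> play_rows:
  deltas:
    - [2.5,0,0,1,0]
    - [2.5,0,0,3,0]
    - [2.5,0,0,6,0]
    - [2.5,0,0,9,0]
    - [2.5,0,0,12,0]
  grip_force: 60

```text
t: 8.8
tcp_pos: [0.4575, -0.2518, 0.143]
eef_rot: [[-0.319, -0.0, 0.948], [-0.948, 0.0, -0.319], [-0.0, -1.0, -0.001]]
contact_force: [0.5, -0.4, -3.8]
opening: 0.377
```

Run:
```python
from h import *
i=manip.camera_info('wrist');T=np.array(i['hand_eye']);K=np.array(i['mtx']);D=np.array(i['dist'])
n=cv2.undistortPoints(np.array([[[323,258.]],[[323,398.]],[[275,218]],[[373,218]],[[284,425]],[[366,425]]],float),K,D).reshape(-1,2)
d=np.c_[n,np.ones(len(n))]@T[:3,:3].T;o=T[:3,3]
# plane y_tool = -(0.04-0.0239) 
for dz in (.0161,.018):
    P=o+d*((-dz-o[1])/d[:,1])[:,None];print(np.round(P,4))
s=manip.read_state();print(s['tcp_pos'],s['joints'])
im=manip.read_camera('wrist');save('w8.png',im)
save('t8.png',manip.read_camera('top'))
```

```text
[[-0.0294 -0.0161 -0.0008]
 [ 0.0325 -0.0161 -0.0008]
 [-0.0443 -0.0161 -0.0176]
 [-0.0443 -0.0161  0.0166]
 [ 0.0469 -0.0161 -0.0175]
 [ 0.0469 -0.0161  0.0175]]
[[-0.0301 -0.018  -0.0008]
 [ 0.0309 -0.018  -0.0008]
 [-0.0448 -0.018  -0.0173]
 [-0.0448 -0.018   0.0163]
 [ 0.045  -0.018  -0.0172]
 [ 0.045  -0.018   0.0173]]
[ 0.45750526 -0.25183704  0.14302572] [-6.54255557e-01  5.80274879e-02  1.87905210e+00 -3.08302877e-05
  1.20505498e+00 -3.29738290e-01]
```

View pics/w8.png

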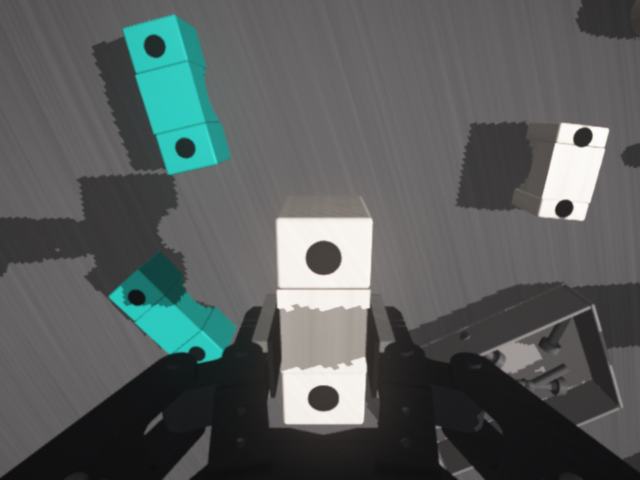

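View pics/t8.png

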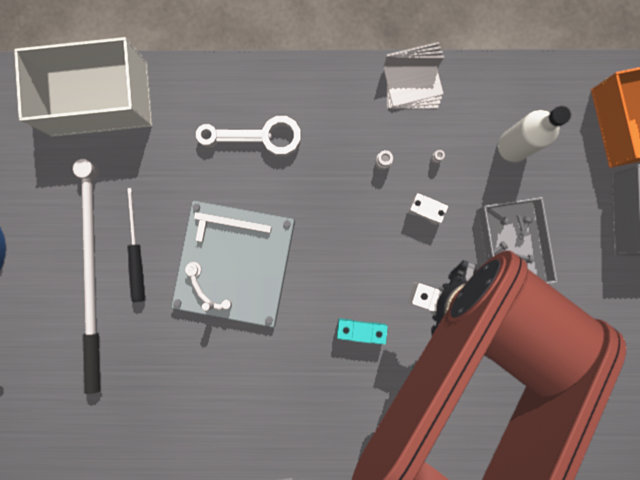

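>>> play_rows:
  deltas:
    - [2.5,1,3,0,1]
    - [2.5,2.2,7,0,2]
    - [2.5,3.4,11,0,3]
    - [2.5,4.6,15,0,4]
    - [2.5,6,19,0,5]

```text
t: 9.4
tcp_pos: [0.517, -0.0604, 0.1402]
eef_rot: [[-0.235, -0.002, 0.972], [-0.972, 0.0, -0.235], [0.0, -1.0, -0.002]]
contact_force: [1.2, -0.2, -4.7]
opening: 0.38
```

>>> play_rows:
  deltas:
    - [2.5,1.3,4,0,1]
    - [2.5,2.6,8,0,2]
    - [2.5,3.8,12,0,3]
    - [2.5,5,15.5,0,3.5]
    - [2.5,5.5,17.3,0,3.5]

```text
t: 9.9
tcp_pos: [0.5725, 0.1138, 0.14]
eef_rot: [[-0.173, -0.002, 0.985], [-0.985, 0.001, -0.173], [-0.0, -1.0, -0.002]]
contact_force: [0.3, -1.1, -4.1]
opening: 0.381
```

>>> play_rows:
  deltas:
    - [2.5,0,0,0,0]
    - [2.5,0,0,0,0]
    - [2.5,0,0,0,0]

```text
t: 10.2
tcp_pos: [0.5722, 0.1099, 0.1407]
eef_rot: [[-0.176, -0.002, 0.984], [-0.984, -0.001, -0.176], [0.001, -1.0, -0.002]]
contact_force: [0.5, 0.4, -3.6]
opening: 0.38
```

Run:
```python
from h import *
s=manip.read_state();print(s['tcp_pos'],s['t'],s['opening'],s['contact_force'],np.degrees(np.arctan2(s['eef_rot'][1][2],s['eef_rot'][0][2])))
c=cam('wrist');im=manip.read_camera('wrist').copy()
P=[Jw(-.045,.07,.038),Jw(.05,-.06,.032),Jw(.05,.086,.032),Jw(.01,.063,.032),Jw(.05,.063,.032),Jw(-.113,.088,.026),Jw(.073,.088,.026),Jw(.085,.1,.02),Jw(-.125,.1,.02)]
for u in w2px(c,P):
    if abs(u).max()<2000: cv2.circle(im,tuple(np.round(u).astype(int)),2,(255,0,0),-1)
save('w9.png',im)
```

```text
[0.57221479 0.1099198  0.14071695] 10.2 0.3803172748300947 [ 0.47931124  0.4111107  -3.59335933] -10.123788076001874
```

View pics/w9.png

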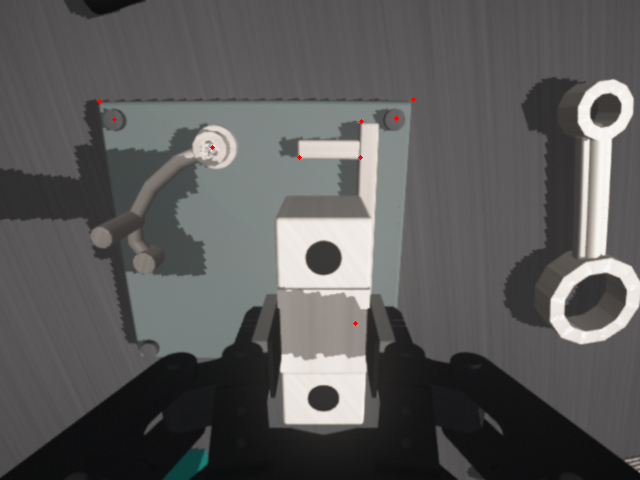

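>>> play_rows:
  deltas:
    - [2.5,0,0,-3,0]
    - [2.5,0,0,-6,0]
    - [2.5,0,0,-8.5,0]
    - [2.5,0,0,-9.4,0]
    - [2.5,0,0,-9.4,0]

```text
t: 10.75
tcp_pos: [0.5721, 0.11, 0.0466]
eef_rot: [[-0.176, -0.002, 0.984], [-0.984, -0.0, -0.176], [0.001, -1.0, -0.002]]
contact_force: [0.1, -1.0, -3.6]
opening: 0.383
```

>>> play_rows:
  deltas:
    - [2.5,0,0,-0.2,0]
    - [2.5,0,0,-0.4,0]
    - [2.5,0,0,-0.4,0]

```text
t: 11.05
tcp_pos: [0.5737, 0.1108, 0.0447]
eef_rot: [[-0.175, 0.002, 0.985], [-0.985, 0.0, -0.175], [-0.0, -1.0, 0.002]]
contact_force: [0.1, -0.2, -3.4]
opening: 0.381
```

>>> play_rows:
  deltas:
    - [2.5,0,0,-0.1,0]
    - [2.5,0,0,-0.1,0]
    - [2.5,0,0,-0.1,0]

```text
t: 11.35
tcp_pos: [0.5738, 0.1109, 0.044]
eef_rot: [[-0.175, 0.001, 0.985], [-0.985, -0.0, -0.175], [-0.0, -1.0, 0.001]]
contact_force: [-3.3, -0.3, 5.1]
opening: 0.379
```

>>> play_rows:
  deltas:
    - [2.5,0,0,-0.1,0]
    - [2.5,0,0,-0.1,0]
    - [2.5,0,0,-0.1,0]

```text
t: 11.65
tcp_pos: [0.5738, 0.1109, 0.044]
eef_rot: [[-0.175, 0.001, 0.985], [-0.985, -0.0, -0.175], [-0.0, -1.0, 0.001]]
contact_force: [-7.6, -0.6, 14.1]
opening: 0.382
```

>>> play_rows:
  deltas:
    - [2.5,0,0,0.1,0]
    - [2.5,0.2,-0.04,0.1,0]
    - [2.5,0.39,-0.07,0.1,0]
    - [2.5,0.43,0.2,0.1,0]
    - [2.5,0.48,0.42,0.1,0]

```text
t: 12.15
tcp_pos: [0.5785, 0.1139, 0.044]
eef_rot: [[-0.175, 0.001, 0.985], [-0.985, -0.002, -0.175], [0.002, -1.0, 0.001]]
contact_force: [-2.7, -6.5, 7.4]
opening: 0.381
```

>>> play_rows:
  deltas:
    - [2.5,0,0,0,0]
    - [2.5,0,0,0,0]

```text
t: 12.35
tcp_pos: [0.5786, 0.1142, 0.044]
eef_rot: [[-0.175, 0.001, 0.985], [-0.985, -0.001, -0.175], [0.001, -1.0, 0.002]]
contact_force: [-3.1, -4.3, 8.3]
opening: 0.382
```

>>> play_rows:
  deltas:
    - [2.5,0.02,0.1,0,0]
    - [2.5,0.04,0.2,0,0]
    - [2.5,0.05,0.28,0,0]
    - [2.5,0.05,0.28,0,0]

```text
t: 12.75
tcp_pos: [0.579, 0.1154, 0.044]
eef_rot: [[-0.175, 0.001, 0.985], [-0.985, -0.004, -0.175], [0.004, -1.0, 0.001]]
contact_force: [-5.1, -9.4, 9.1]
opening: 0.386
```

>>> play_rows:
  deltas:
    - [2.5,0.1,-0.02,0,0]
    - [2.5,0.15,-0.03,0,0]
    - [2.5,0.15,-0.03,0,0]

```text
t: 13.05
tcp_pos: [0.5791, 0.1154, 0.044]
eef_rot: [[-0.175, -0.003, 0.985], [-0.985, -0.003, -0.175], [0.004, -1.0, -0.002]]
contact_force: [-9.3, -8.6, 15.0]
opening: 0.379
```

>>> play_rows:
  deltas:
    - [2.5,0,0,0.15,0]
    - [2.5,0.1,-0.02,0.15,0]
    - [2.5,0.15,0.07,0.15,0]
    - [2.5,0.18,0.17,0.15,0]
    - [2.5,0.18,0.17,0.15,0]

```text
t: 13.55
tcp_pos: [0.5792, 0.1155, 0.0441]
eef_rot: [[-0.175, -0.007, 0.985], [-0.985, -0.006, -0.175], [0.007, -1.0, -0.005]]
contact_force: [-12.4, -15.4, 11.6]
opening: 0.382
```

Run:
```python
from h import *
s=manip.read_state();print(s['tcp_pos'],s['t'],s['opening'],s['contact_force'],np.degrees(np.arctan2(s['eef_rot'][1][2],s['eef_rot'][0][2])))
c=cam('wrist');im=manip.read_camera('wrist').copy()
save('w10.png',im)
c=cam('scene');im=manip.read_camera('scene').copy()
save('s10.png',cv2.resize(im[160:340,320:500],None,fx=3,fy=3,interpolation=cv2.INTER_CUBIC))
```

```text
[0.57918874 0.11552166 0.04413219] 13.55 0.38240305027223104 [-12.36902305 -15.35712786  11.61490787] -10.087324442188928
```

View pics/w10.png

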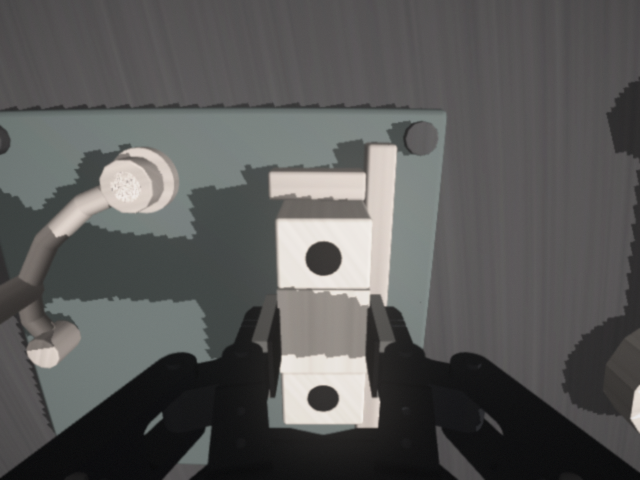

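View pics/s10.png

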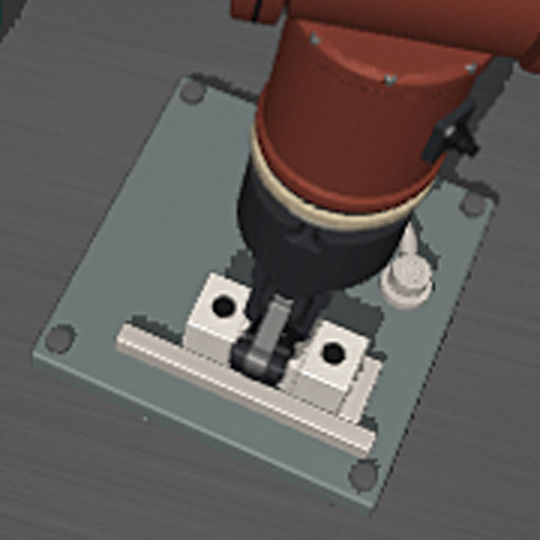

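>>> play_rows:
  deltas:
    - [2.5,-0.1,-0.1,0,0]
    - [3.6,-0.1,-0.1,0,0]
    - [4.5,-0.2,-0.1,0,0]
    - [5.5,-0.2,-0.1,0,0]
    - [5.5,-0.2,-0.1,0,0]

```text
t: 14.15
tcp_pos: [0.5799, 0.1186, 0.0444]
eef_rot: [[-0.175, 0.001, 0.985], [-0.985, 0.0, -0.175], [-0.0, -1.0, 0.001]]
contact_force: [0.4, 0.8, -0.6]
opening: 0.646
```

>>> play_rows:
  deltas:
    - [5.5,0,0,0.5,0]
    - [5.5,0,0,3,0]
    - [5.5,0,0,6,0]
    - [5.5,0,0,9,0]
    - [5.5,0,0,10,0]

```text
t: 14.65
tcp_pos: [0.582, 0.1186, 0.1485]
eef_rot: [[-0.175, 0.006, 0.985], [-0.985, 0.001, -0.175], [-0.002, -1.0, 0.006]]
contact_force: [0.5, 0.7, -0.5]
opening: 0.645
```

```bash
cat > chk.py <<'E'
from h import *
import sys
n=sys.argv[1]
s=manip.read_state();print(s['tcp_pos'],s['t'],s['opening'],s['contact_force'],np.degrees(np.arctan2(s['eef_rot'][1][2],s['eef_rot'][0][2])))
c=cam('wrist');im=manip.read_camera('wrist').copy()
p=[*Jw(.033,.018,0)[:2],JP[2]]
P=np.r_[boxpts(p,(-.017,.017),(-.045,.045),.06,.06),[Jw(.05,-.06,.032),Jw(.05,.086,.032),Jw(.01,.063,.032),post(1.35,.075),post(.15,.075)]]
def draw(im,c):
    for u in w2px(c,P):
        if abs(u).max()<2000: cv2.circle(im,tuple(np.round(u).astype(int)),1,(255,0,0),-1)
draw(im,c);save('w%s.png'%n,im)
im=manip.read_camera('scene').copy();draw(im,cam('scene'))
save('s%s.png'%n,cv2.resize(im[160:340,320:500],None,fx=3,fy=3,interpolation=cv2.INTER_CUBIC))
im=manip.read_camera('top').copy();draw(im,cam('top'))
save('t%s.png'%n,cv2.resize(im[180:350,150:320],None,fx=3,fy=3,interpolation=cv2.INTER_CUBIC))
E
python3 chk.py 11
```

```text
[0.58201804 0.1186314  0.14849902] 14.65 0.645322549277825 [ 0.45185461  0.66022399 -0.53732838] -10.066232125939072
```

View pics/w11.png

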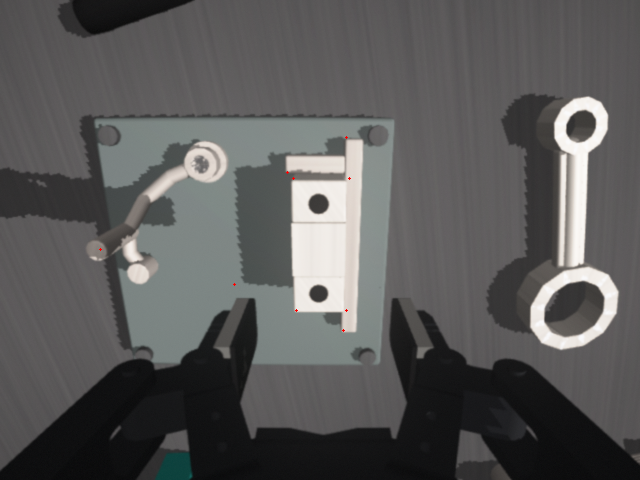

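View pics/s11.png

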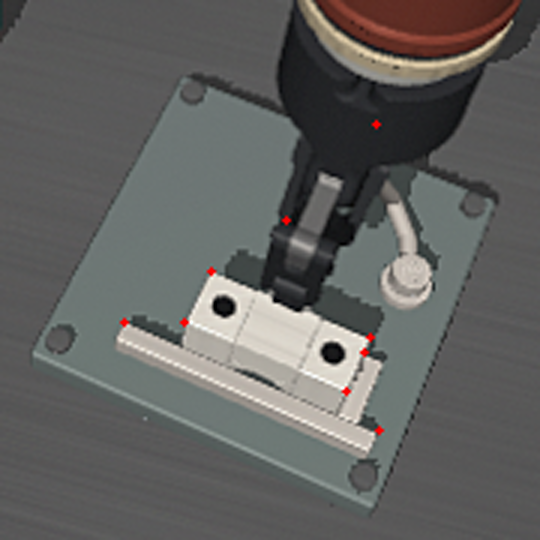

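>>> play_rows:
  deltas:
    - [4,-3,0.6,0,-8.5]
    - [4,-6,1.2,0,-17]
    - [4,-9,1.8,0,-25]
    - [4,-11,2.2,0,-33]
    - [4,-13,2.5,0,-41]

```text
t: 15.3
tcp_pos: [0.447, 0.1433, 0.1418]
eef_rot: [[-0.782, -0.004, 0.624], [-0.624, -0.0, -0.782], [0.003, -1.0, -0.002]]
contact_force: [-0.0, -0.0, 0.3]
opening: 0.469
```

>>> play_rows:
  deltas:
    - [4,0,0,0,-8]
    - [4,0,0,0,-8]
    - [4,0,0,0,-8]

```text
t: 15.6
tcp_pos: [0.449, 0.1431, 0.1429]
eef_rot: [[-0.856, -0.002, 0.517], [-0.517, -0.0, -0.856], [0.002, -1.0, -0.001]]
contact_force: [0.4, -0.0, -0.8]
opening: 0.47
```

```bash
python3 chk.py 12; python3 -c "
from h import *
print(manip.read_state()['tcp_pos'])"
```

```text
[0.44897072 0.14312199 0.14294487] 15.6 0.46976194291101087 [ 0.37268419 -0.02394313 -0.82850309] -58.87084290353141
[0.44963307 0.14312217 0.14367067]
```

View pics/w12.png

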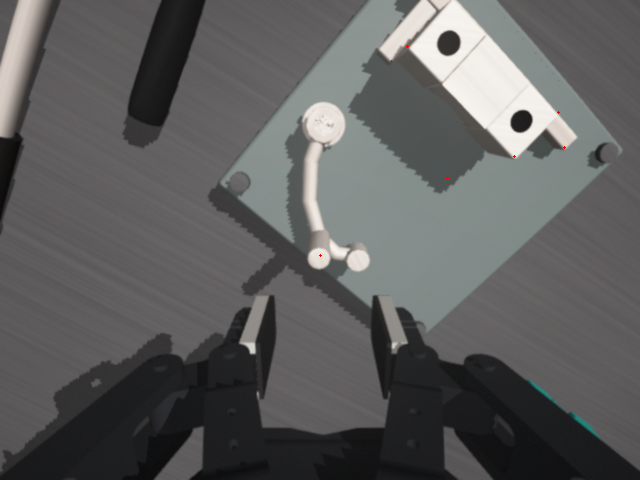

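View pics/s12.png

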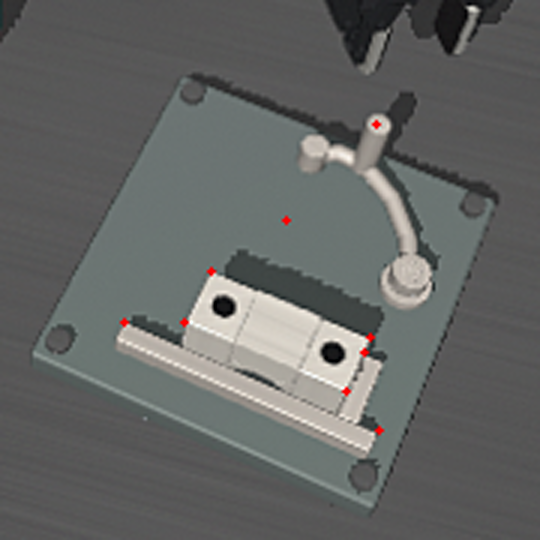

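>>> play_rows:
  deltas:
    - [4,-0.1,0.1,-3,0]
    - [4,-0.1,0.1,-6,0]
    - [4,-0.1,0.1,-8,0]
    - [4,-0.1,0.1,-8.7,0]
    - [2.4,-0.1,0.1,-8.7,0]

```text
t: 16.25
tcp_pos: [0.4479, 0.144, 0.0562]
eef_rot: [[-0.858, -0.003, 0.514], [-0.514, -0.0, -0.858], [0.002, -1.0, -0.001]]
contact_force: [0.1, 0.8, 1.2]
opening: 0.314
```

>>> play_rows:
  deltas:
    - [2.4,0,0,0,0]
    - [2.4,0,0,0,0]

```text
t: 16.45
tcp_pos: [0.4499, 0.1444, 0.0586]
eef_rot: [[-0.858, 0.003, 0.514], [-0.514, 0.0, -0.858], [-0.002, -1.0, 0.001]]
contact_force: [0.4, 0.7, 0.1]
opening: 0.281
```

>>> play_rows:
  deltas:
    - [2.4,0.5,-0.9,0,8]
    - [2.4,1,-1.5,0,14]
    - [2.4,1.6,-2,0,20]
    - [2.4,2.2,-2.5,0,26]
    - [2.4,2.8,-2.9,0,31.5]

```text
t: 16.95
tcp_pos: [0.4764, 0.1174, 0.0583]
eef_rot: [[-0.459, -0.001, 0.888], [-0.888, 0.004, -0.459], [-0.003, -1.0, -0.002]]
contact_force: [-4.4, 8.3, 2.0]
opening: 0.285
```

>>> play_rows:
  deltas:
    - [2.4,0.7,-0.3,0,5.7]
    - [2.4,1.4,-0.6,0,11.5]
    - [2.4,2.1,-0.8,0,17.2]
    - [2.4,2.8,-0.9,0,22.9]
    - [2.4,3.6,-0.9,0,28.6]

```text
t: 17.45
tcp_pos: [0.5137, 0.1063, 0.0585]
eef_rot: [[0.022, 0.002, 1.0], [-1.0, 0.0, 0.022], [-0.0, -1.0, 0.002]]
contact_force: [-0.4, 0.1, -0.6]
opening: 0.279
```

Run:
```python
from h import *
s=manip.read_state();print(s['tcp_pos'],s['t'],s['opening'],s['contact_force'])
save('w13.png',manip.read_camera('wrist'))
print(manip.read_state()['contact_force'])
```

```text
[0.51367866 0.10625672 0.0584568 ] 17.45 0.27901599568530216 [-0.36995252  0.07487595 -0.60096839]
[ 0.21441064 -0.07161785  0.55602959]
```

View pics/w13.png

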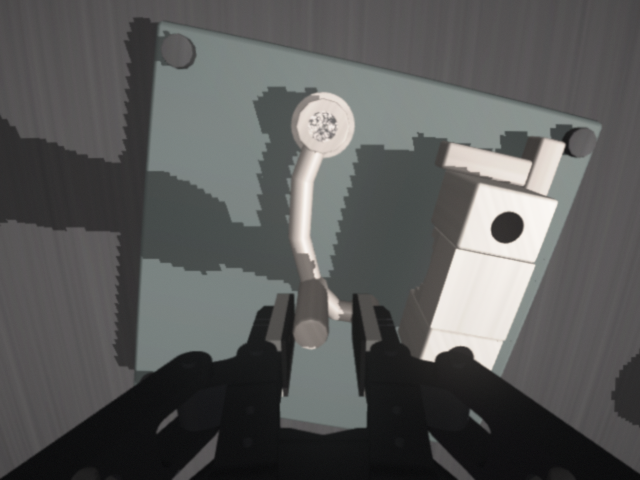

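>>> play_rows:
  deltas:
    - [2.4,0.4,0,0,3]
    - [2.4,0.7,0,0,6]
    - [2.4,1,0.1,0,8.5]
    - [2.4,1,0.1,0,8.5]

```text
t: 17.9
tcp_pos: [0.5235, 0.1074, 0.0582]
eef_rot: [[0.164, 0.002, 0.986], [-0.986, 0.0, 0.164], [0.0, -1.0, 0.002]]
contact_force: [0.4, 0.4, -0.9]
opening: 0.282
```

Run:
```python
from h import *
s=manip.read_state();print(s['tcp_pos'],s['t'],s['opening'],s['contact_force'])
save('w14.png',manip.read_camera('wrist'))
s=manip.read_state();print(s['tcp_pos'],s['contact_force'])
```

```text
[0.52351247 0.10735991 0.05824563] 17.9 0.2821573642356927 [ 0.38129455  0.37489233 -0.90716656]
[0.52317597 0.10731794 0.05806216] [0.24301872 0.31226955 0.0401445 ]
```

View pics/w14.png

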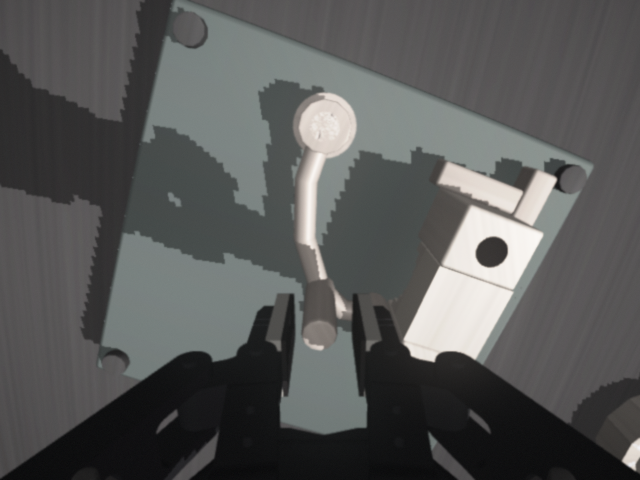

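>>> play_rows:
  deltas:
    - [2.4,0,0,1,0]
    - [2.4,0,0,3,0]
    - [2.4,0,0,6,0]
    - [2.4,0,0,9,0]
    - [2.4,0,0,12,0]

```text
t: 18.45
tcp_pos: [0.5224, 0.1072, 0.1793]
eef_rot: [[0.164, 0.001, 0.986], [-0.986, 0.0, 0.164], [0.0, -1.0, 0.001]]
contact_force: [0.2, -0.3, -0.6]
opening: 0.284
```

>>> play_rows:
  deltas:
    - [2.4,-4,2,2,0]
    - [2.4,-8,4,4,0]
    - [2.4,-12,6,6,0]
    - [2.4,-12,6,6,0]
    - [2.4,-12,6,6,0]

```text
t: 18.95
tcp_pos: [0.4027, 0.1678, 0.2389]
eef_rot: [[0.166, 0.004, 0.986], [-0.986, 0.001, 0.166], [0.0, -1.0, 0.004]]
contact_force: [1.0, 0.2, 0.2]
opening: 0.279
```

```bash
python3 chk.py 15
```

```text
[0.40265827 0.16776822 0.23894805] 18.95 0.279491204316532 [0.97421937 0.21008539 0.24628775] 9.565469584351309
```

View pics/w15.png

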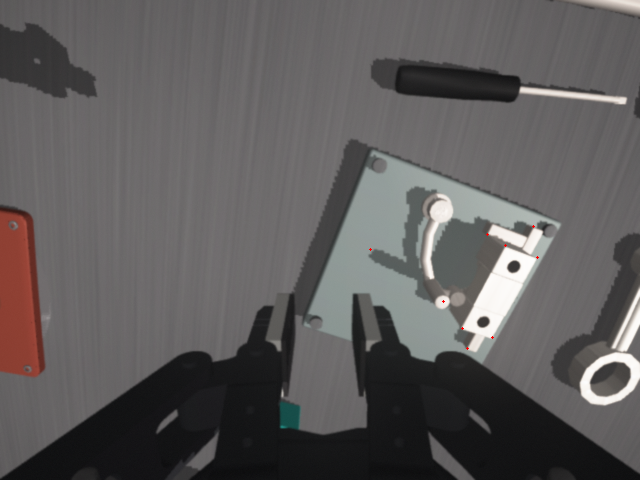

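View pics/s15.png

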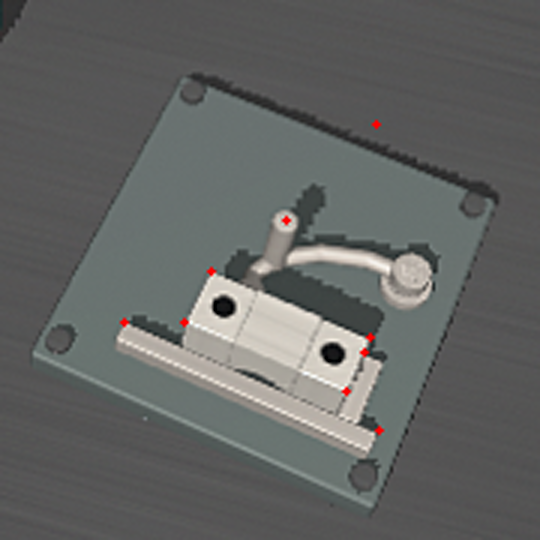

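View pics/t15.png

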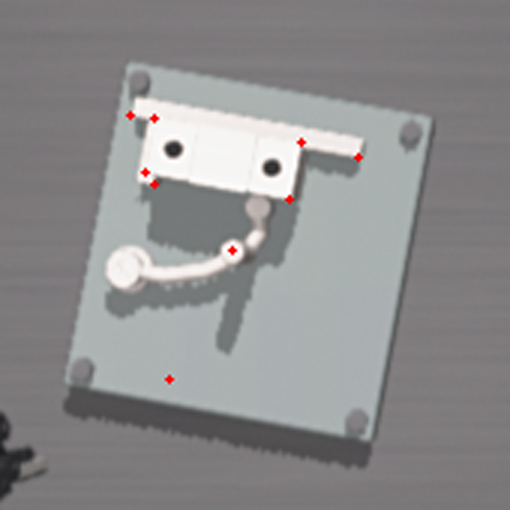

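```bash
python3 -c "
from h import *
print(manip.finish_job())"
```

```text
the job is handed in; nothing more can be done
None
```

The long white cap is in the marking jig with the sprung arm shut on it, and the job is handed in at about 19 s of the 72 s. `finish_job` reports no verdict.

- **Drawing the arm back:** I pinched the post and drew it round its arc to the stop. After I let go it stayed back.
- **Placing the cap:** I gripped the cap across its 34 mm, set it down on the plate and slid it against the fence and the end stop. Both resisted with about 12–15 N. I then released it upright.
- **Closing the arm:** I pushed the post back with the fingers loosely around it until the arm sprang onto the cap, then lifted clear.

**Last checks:**
- **Cap position:** the wrist, scene and top pictures show the cap against both edges. It sits about 1 mm or less from where I predicted, and it did not move when the arm closed.
- **Arm:** the post appears where an arm angle of 0.15 rad puts it, with the pad on the cap. I judged the pressing force from that angle; it could not be measured directly.
- **Robot:** clear of everything, with only sensor noise on the contact force.
- **Bystanders:** I did not knowingly touch the short cap, connecting rod or sockets. I did not measure their positions again at the end.

No check failed or disagreed. The cap stopped about 1 mm short of its predicted position, which is within the calibration error.

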